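Roll out the bad conveyor roller

ROBOT

A 6-joint arm with a two-finger parallel gripper is mounted at the origin on the work surface. World frame = base frame: x ahead of the robot, y to its left, z up, the work surface at z = 0. Lengths are in m, angles in rad, forces in N, time in s.
With the tool pointing down it reaches from about 0.4 to 0.925 m from the base axis. Payload 12.5 kg.
Tool frame: the origin (TCP) lies on the centre line of the jaws, within the pads' length; the fingertips stand 22 mm ahead of it and the grasp point (between the pads) lies 3 mm ahead of it (env.tcp_to_tips is the distance from the TCP to the fingertips, in m); z points along the fingers, y is the line along which they close (so a half turn about z gives the same grasp; the last joint's range is limited). The gripper opens to 95 mm and grips with 3 to 60 N. Pads are 20 mm wide; open, the fingers measure 119 mm over their backs; the gripper's body (75 mm by 180 mm) begins 59 mm behind the grasp point.
Start: joints at [1.121, 0.491, 1.559, -0, 1.092, -0.106], TCP at [0.211, 0.588, 0.237] pointing down, gripper open.
Joint ranges: [-3.1, 3.1], [-0.84, 2.19], [0.05, 2.79], [-1.13, 4.28], [0.06, 2.93], [-2.69, 2.69]. Speed limits (rad/s): [2.22, 2.22, 2.79, 3.14, 3.14, 3.14].

INTERFACE

Orientations are given as [roll, pitch, yaw] about the fixed x, y, z axes, in that order (R = Rz(yaw) Ry(pitch) Rx(roll)).
In Python, from rig import env, optics gives the robot as it stands. The module is installed in compiled form; this text tells all that it offers.
- The arm moves only by the tool arm_command, never from a script. Its argument "plan" is one flat list of numbers, 7 for each row, row after row: the shift along the tool's x, y, z in mm, then the turn, a rotation vector about the tool's x, y, z in rad, then the opening, from 0 (shut) to 1 (fully open). A call has 1 to 12 rows; each row shifts and turns the commanded pose from where the row before left it, along the tool's axes as they then stand; what a row does not reach is not made up. A row lasts 1/8 s, in which the tool goes at most 62.5 mm and 10.7 degrees, less where a joint would pass 70% of its speed; a pose out of reach is approached as far as the arm can. A call is refused whole if a number of a shift passes 62.5 or a number of a turn 0.188, either way. A call with a gripper value outside its range is refused whole. The fingers move at their own pace and stop on an object; "newtons" is the grip in N (left out, the last holds). Time passes only in rows, so rows that do not move let the fingers close. It gives the time, the measured TCP pose, the force, the opening and the grip force at its end, in the units of the state.
- env.get_state(): the state, without advancing time (a new reading comes with each control period).
- optics.camera(name): name is "scene" or "top" or "wrist"; returns a dict with "frame" (384x512x3 uint8, red, green, blue), "fx", "fy", "cx", "cy" (pixels), "D" ([k1, k2, p1, p2, k3] as OpenCV has them; the pictures are not rectified), "world_from_camera" (4x4, takes a point from camera to world coordinates). Camera axes: x right, y down, z forward; pixel columns grow to the right and rows downward; lengths in m; the calibration is good to about 2 mm. A picture is of the moment at which its call begins. There is no depth.
- env.job_done(): hands the job in; it is judged then, once.
The state is a dict: "t": time; "joint_positions": joint angles; "joint_velocities": joint speeds; "joint_efforts": joint torques, N m; "tool_pos": TCP position; "orientation": TCP orientation; "contact_force": force on the tool from outside, world axes, zero at the start; "torque": the same for the moment, N m; "grip_width": opening from 0.0 (shut) to 1.0 (fully open); "gripper_force": force on a finger pad.
Only numpy, scipy, OpenCV 4.12 (cv2) and the standard library are available. Lean on these libraries where they do the work, as an engineer would, in place of code of your own. Each camera call takes 0.05 s, during which the arm holds its last target. There are 200 camera calls.

TASK

Three conveyor rollers lie on the flat plate, their blue stripes on top. Press lightly on each from above and, keeping that light pressure (5 to 10 N; the plate must never take more than 25 N), roll it a quarter turn away from the robot, until the stripe has come round from the top to the far side, feeling for lift, and leave it lying there; do all three. Then put the one that lifts into the red bin, leave the two true ones on the plate, and do not disturb the other things on the table.

Things in the scene. Friction and masses are not known exactly. Their poses are not given: they have to be found in the camera images.
- plate_top (a point): flat dark grey inspection plate fixed to the table, 250 mm (its x, away from the robot) by 370 mm (its y), 20 mm thick, with blue lips 6 mm high along its near and far edges; point at the middle of its flat top face, z up. The rollers lie side by side, 120 mm apart along its y, about 48 mm to the near side of this point
- roller_a_center (a point): one of three like-looking white conveyor rollers on the plate: plastic cylinder 36 mm in diameter, 90 mm long, 0.16 to 0.26 kg. Point at its centre, on its axis. Its own y runs along the roller (parallel to the plate's y within 0.05 rad at the start); its own z points to a thin blue stripe along it, on top at the start. It rolls without slip under a finger pressed on it from above, and stays where it is left
- roller_b_center (a point): another such roller, same size, point and axes as roller a. Exactly one of a, b, c (not told which) has a blister along its underside, hidden from above: as it is rolled away from the robot under constant pressure its top rises smoothly by about 2.8 mm, most at 1.0 rad of turn, then sinks (here it tends to run on by itself); the tops of the true ones stay 36 mm above the plate. The crown of a roller is the highest point of its skin
- roller_c_center (a point): the third such roller, same size, point and axes as roller a. A quarter turn is 28 mm of roller travel; fingertips pressed on top travel twice as far, 57 mm, and so move 28 mm forward relative to the roller: begin behind its top, end ahead of it. Stiff: roll slowly, at 10 to 15 mm/s. The crown lies 18 mm from the axis of a true roller, 20.8 mm from that of the blistered one; it is not measured
- reject_bin_in (a point): open red plastic bin fixed to the table, 170 mm (its x) by 150 mm (its y) outside, walls 4 mm thick and 50 mm high; point at the centre of its inner floor (4 mm above the table), z up. A like white tray stands on the other side of the plate: it is not for this job
Things that resemble listed ones, but are neither listed nor needed, are in the scene too. What is shaped like the part that bears roller_b_center but yellow is not meant.

How it is judged:
By the outcome, as a careful person would: the job done as asked, in the order asked, and still so for the second after the job is handed in, with the robot touching nothing.
It also fails if it takes over 72 s, if anything falls off the work surface, if the arm or the gripper's body presses on something with over 40 N, if the wrist force passes 120 N, or if a joint passes its speed limit or range.

## Working session

There is one attempt and no reset: what is moved stays moved. The work goes in short steps, Python scripts to look and compute and a tool call to move; the robot and the scene stay as the last step left them, time stands still between calls to the robot, and variables do not carry over. Pictures are saved under pics/ and viewed, at most 10 in all, crops included, and the job is handed in when it is done.

Besides the shell and the picture viewer there is one more tool, called after "Emit:" as name(argument=value, ...) on one line, values as JSON. arm_command: Moves the arm, as the interface text tells. Its arguments: {"type":"object","properties":{"plan":{"type":"array","items":{"type":"number"}},"newtons":{"type":"number"}},"required":["plan"]}

```bash
mkdir -p pics; cat > h.py <<'E'
import numpy as np, cv2
from rig import env, optics
def ray(c,px):
    K=np.array([[c["fx"],0,c["cx"]],[0,c["fy"],c["cy"]],[0,0,1]])
    u=cv2.undistortPoints(np.array([[px]],float),K,np.array(c["D"],float))[0,0]
    T=np.array(c["world_from_camera"]); return T[:3,3],T[:3,:3]@np.array([u[0],u[1],1])
def onz(c,px,z):
    o,d=ray(c,px); return o+d*(z-o[2])/d[2]
def tri(c1,p1,c2,p2):
    A=np.zeros((3,3));b=np.zeros(3)
    for c,p in((c1,p1),(c2,p2)):
        o,d=ray(c,p);d=d/np.linalg.norm(d);M=np.eye(3)-np.outer(d,d);A+=M;b+=M@o
    return np.linalg.solve(A,b)
def save(c,n): cv2.imwrite(f"pics/{n}.png",c["frame"][:,:,::-1])
E
python3 - <<'E'
from h import *
import pickle
cs={n:optics.camera(n) for n in("scene","top")}
pickle.dump(cs,open("c0.pkl","wb"))
for n in cs: save(cs[n],n+"0"); print(n,np.round(cs[n]["world_from_camera"],3).tolist(),cs[n]["fx"])
print(env.get_state(),env.tcp_to_tips)
E
```

```text
scene [[-0.682, 0.427, -0.594, 1.175], [0.731, 0.395, -0.556, 0.614], [-0.002, -0.813, -0.582, 0.703], [0.0, 0.0, 0.0, 1.0]] 375.63098506248514
top [[0.018, -0.996, 0.092, 0.434], [-1.0, -0.018, 0.003, 0.013], [-0.002, -0.092, -0.996, 1.211], [0.0, 0.0, 0.0, 1.0]] 427.4969851715852
{'t': 0.1, 'joint_positions': array([ 1.12140699e+00,  4.91462337e-01,  1.55936053e+00, -1.68468342e-05,
        1.09169389e+00, -1.05621927e-01]), 'joint_velocities': array([ 0.00063913, -0.00036492, -0.00057377, -0.00089486, -0.00010972,
        0.00185248]), 'joint_efforts': array([ 3.62219886e-03, -6.13629127e+01, -2.58600605e+01,  6.93874620e-02,
        4.70660313e-02, -7.20087542e-05]), 'tool_pos': array([0.21056418, 0.58827094, 0.23615276]), 'orientation': array([-3.14067212e+00, -8.25649769e-05,  2.79783298e+00]), 'contact_force': array([0.42827554, 0.71365577, 1.05164658]), 'torque': array([ 0.03977912, -0.00250319,  0.04056848]), 'gripper_force': 0.0, 'grip_width': 0.9964189629061121} 0.022
```

View pics/top0.png

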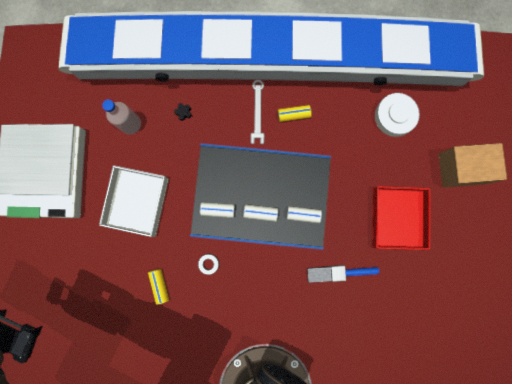

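View pics/scene0.png

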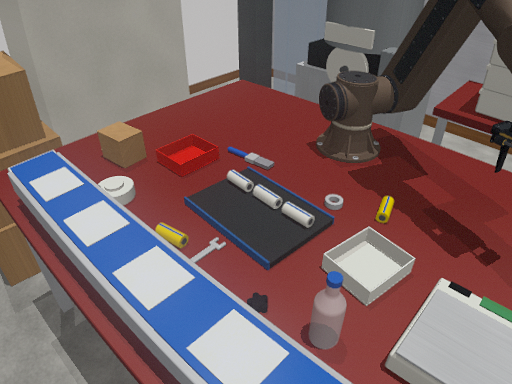

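The top view shows the rollers at (217,210), (261,213) and (304,215), the plate around (262,196) and the red bin at (403,218). The scene view shows the rollers at (240,181), (267,196) and (298,214) and the bin at (187,155). The yellow rollers at (295,113) and (158,287) in the top view are decoys.

```bash
python3 - <<'E'
from h import *
import pickle
cs=pickle.load(open("c0.pkl","rb"))
def blobs(c,roi,f,mn):
    x0,y0,x1,y1=roi; hsv=cv2.cvtColor(c["frame"],cv2.COLOR_RGB2HSV)
    m=np.zeros(hsv.shape[:2],np.uint8); m[y0:y1,x0:x1]=f(hsv)[y0:y1,x0:x1]
    m=cv2.morphologyEx(m,cv2.MORPH_CLOSE,np.ones((3,3)))
    k=cv2.findContours(m,cv2.RETR_EXTERNAL,cv2.CHAIN_APPROX_NONE)[0]
    return sorted([cv2.minAreaRect(q) for q in k if cv2.contourArea(q)>mn],key=lambda r:r[0][0])
wh=lambda h:((h[...,2]>125)).astype(np.uint8)*255
red=lambda h:((h[...,2]>150)&(h[...,1]>150)&((h[...,0]<8)|(h[...,0]>172))).astype(np.uint8)*255
st=lambda h:((h[...,0]>100)&(h[...,0]<130)&(h[...,1]>60)&(h[...,2]>80)).astype(np.uint8)*255
T,S=cs["top"],cs["scene"]
bt=blobs(T,(196,198,325,228),wh,150); bs=blobs(S,(215,160,320,230),wh,100)
print(bt);print(bs)
for a,b in zip(bt,bs[::-1]):
    print("tri",tri(T,a[0],S,b[0]).round(4))
    box=cv2.boxPoints(a); P=np.array([onz(T,p,0.038)[:2] for p in box]); print(P.round(4).tolist(),P.mean(0).round(4))
rt=blobs(T,(360,170,445,260),red,500); rs=blobs(S,(150,130,225,180),red,300)
print(rt,rs)
for p in cv2.boxPoints(rt[0]): print("bin",onz(T,p,0.05).round(3))
# plate lip corners top
for p in [(203,145),(330,156),(323,248),(192,237)]: print("plate",onz(T,p,0.026).round(3))
h=cv2.cvtColor(T["frame"],cv2.COLOR_RGB2HSV)
print(T["frame"][205:222,261].tolist())
E
```

```text
[((216.2319793701172, 209.63671875), (34.33224105834961, 13.416407585144043), 3.945185899734497), ((260.1524353027344, 212.6280517578125), (34.45464324951172, 13.583078384399414), 6.34019136428833), ((304.11944580078125, 214.48463439941406), (34.35132598876953, 13.436742782592773), 6.709836959838867)]
[((266.9999694824219, 192.99996948242188), (65.99998474121094, 103.99998474121094), 90.0)]
tri [0.5248 0.1051 0.1074]
[[0.483, 0.1931], [0.52, 0.1917], [0.5152, 0.0968], [0.4783, 0.0985]] [0.4991 0.145 ]
[((403.4443359375, 217.6158447265625), (54.221771240234375, 62.68793869018555), 1.2188752889633179)] [((186.89083862304688, 151.8428955078125), (21.450786590576172, 61.338199615478516), 78.40782928466797)]
bin [ 0.4   -0.292  0.05 ]
bin [ 0.572 -0.297  0.05 ]
bin [ 0.572 -0.45   0.05 ]
bin [ 0.399 -0.444  0.05 ]
plate [0.682 0.189 0.026]
plate [ 0.657 -0.17   0.026]
plate [ 0.399 -0.151  0.026]
plate [0.423 0.212 0.026]
[[103, 107, 106], [145, 148, 142], [187, 190, 177], [219, 221, 207], [230, 234, 223], [231, 236, 231], [190, 211, 228], [119, 159, 228], [154, 183, 230], [216, 227, 236], [234, 240, 239], [234, 238, 231], [228, 230, 219], [207, 209, 194], [151, 154, 141], [108, 111, 107], [100, 104, 103]]
```

```bash
python3 - <<'E'
from h import *
import pickle
cs=pickle.load(open("c0.pkl","rb")); T,S=cs["top"],cs["scene"]
def rects(c,roi,mn):
    x0,y0,x1,y1=roi; f=c["frame"].astype(int)
    lum=f[...,0]>125 # red channel: white yes, blue lip/dark no
    m=np.zeros(lum.shape,np.uint8); m[y0:y1,x0:x1]=(lum&(f[...,1]>120))[y0:y1,x0:x1]*255
    m=cv2.morphologyEx(m,cv2.MORPH_CLOSE,np.ones((3,3)))
    k=cv2.findContours(m,cv2.RETR_EXTERNAL,cv2.CHAIN_APPROX_NONE)[0]
    return sorted([cv2.minAreaRect(q) for q in k if cv2.contourArea(q)>mn],key=lambda r:r[0][0])
def stripe(c,r):
    # blue pixels within rect: ends of stripe
    m=np.zeros(c["frame"].shape[:2],np.uint8); cv2.fillPoly(m,[cv2.boxPoints(r).astype(int)],1)
    f=c["frame"].astype(int); w=np.clip(f[...,2]-f[...,0]-15,0,None)*m
    y,x=np.nonzero(w); p=np.c_[x,y].astype(float); ww=w[y,x]
    mu=(p*ww[:,None]).sum(0)/ww.sum(); 
    _,_,v=np.linalg.svd((p-mu)*np.sqrt(ww)[:,None],full_matrices=False); return mu,v[0]
bt=rects(T,(196,198,325,228),150); bs=rects(S,(215,160,325,235),80); print(bs)
for a,b in zip(bt,bs[::-1]):
    mt,vt=stripe(T,a); ms,_=stripe(S,b)
    X=tri(T,a[0],S,b[0]); s=tri(T,mt,S,ms)
    p=onz(T,mt+vt*15,.056)-onz(T,mt-vt*15,.056); p*=np.sign(p[1])
    c=onz(T,a[0],.038)
    print("blob",X.round(4),"stripe",s.round(4),"top@.056",onz(T,mt,.056).round(4),"top@.038",c.round(4),"axis angle psi",np.arctan2(-p[0],p[1]).round(4))
E
```

```text
[((269.3668518066406, 197.42147827148438), (97.0914077758789, 13.516820907592773), 30.529706954956055)]
blob [0.5233 0.1087 0.0932] stripe [0.5216 0.1093 0.1058] top@.056 [0.4994 0.1427 0.056 ] top@.038 [0.4992 0.1448 0.038 ] axis angle psi -0.0486
```

```bash
cat > m.py <<'E'
from h import *
def rects(c,roi,mn,th,close):
    x0,y0,x1,y1=roi; f=c["frame"]
    m=np.zeros(f.shape[:2],np.uint8); m[y0:y1,x0:x1]=(f[...,1]>th)[y0:y1,x0:x1]*255
    if close: m=cv2.morphologyEx(m,cv2.MORPH_CLOSE,np.ones((3,3)))
    k=cv2.findContours(m,cv2.RETR_EXTERNAL,cv2.CHAIN_APPROX_NONE)[0]
    return sorted([cv2.minAreaRect(q) for q in k if cv2.contourArea(q)>mn],key=lambda r:r[0][0])
def stripe(c,r):
    m=np.zeros(c["frame"].shape[:2],np.uint8); cv2.fillPoly(m,[cv2.boxPoints(r).astype(int)],1)
    f=c["frame"].astype(int); w=np.clip(f[...,2]-f[...,0]-15,0,None)*m
    y,x=np.nonzero(w); p=np.c_[x,y].astype(float); ww=w[y,x]
    mu=(p*ww[:,None]).sum(0)/ww.sum()
    _,_,v=np.linalg.svd((p-mu)*np.sqrt(ww)[:,None],full_matrices=False); return mu,v[0]
E
python3 - <<'E'
from m import *
import pickle
cs=pickle.load(open("c0.pkl","rb")); T,S=cs["top"],cs["scene"]
bt=rects(T,(196,198,325,228),150,125,1)
for th in (140,160,180):
    bs=rects(S,(215,160,325,235),60,th,0); print(th,[(np.round(r[0],1).tolist(),np.round(r[1],1).tolist(),round(r[2])) for r in bs])
    if len(bs)==3: break
for a,b in zip(bt,bs[::-1]):
    mt,vt=stripe(T,a); ms,_=stripe(S,b)
    X=tri(T,a[0],S,b[0]); s=tri(T,mt,S,ms)
    p=onz(T,mt+vt*15,.056)-onz(T,mt-vt*15,.056); p*=np.sign(p[1])
    print("blob",X.round(4),"stripe",s.round(4),"top@.056",onz(T,mt,.056).round(4),"top@.038",onz(T,a[0],.038).round(4),"psi",np.arctan2(-p[0],p[1]).round(4))
E
```

```text
140 [([238.8, 179.0], [25.8, 10.3], 34), ([265.9, 195.1], [28.3, 12.5], 34), ([297.4, 212.5], [32.5, 10.4], 30)]
blob [0.5001 0.1427 0.0434] stripe [0.5    0.1421 0.0559] top@.056 [0.4994 0.1427 0.056 ] top@.038 [0.4991 0.1449 0.038 ] psi -0.0486
blob [0.4949 0.0214 0.0402] stripe [0.4938 0.0226 0.0559] top@.056 [0.4932 0.0232 0.056 ] top@.038 [0.4931 0.0236 0.038 ] psi -0.0965
blob [ 0.4913 -0.0981  0.0416] stripe [ 0.4916 -0.0961  0.0565] top@.056 [ 0.4908 -0.0953  0.056 ] top@.038 [ 0.4902 -0.0969  0.038 ] psi -0.0991
```

Emit:
arm_command(plan=[-41,-32.5,6,0,0,0,0,-41,-32.5,6,0,0,0,0,-41,-32.5,6,0,0,0,0,-41,-32.5,6,0,0,0,0,-41,-32.5,14,0,0,0,0,-41,-32.5,14,0,0,0,0,-41,-32.5,14,0,0,0,0,-41,-32.5,14,0,0,0,0,-41,-32.5,18,0,0,0,0,-40,-32.5,18,0,0,0,0], newtons=20)

```text
t: 1.35
tool_pos: [0.4869, 0.143, 0.12]
orientation: [3.141, 0.0, 2.798]
contact_force: [0.6, 0.8, -0.6]
grip_width: 0.025
gripper_force: 0.0
```

Emit:
arm_command(plan=[0,0,0,0,0,0.18,0,0,0,0,0,0,0.18,0,0,0,0,0,0,0.18,0,0,0,0,0,0,0.18,0,0,0,0,0,0,0.18,0,0,0,0,0,0,0.18,0,0,0,0,0,0,0.18,0,0,0,0,0,0,0,0])

```text
t: 2.35
tool_pos: [0.4861, 0.1446, 0.1205]
orientation: [-3.141, -0.0, 1.539]
contact_force: [-0.1, 0.1, 0.3]
grip_width: 0.006
gripper_force: 0.0
```

Emit:
arm_command(plan=[0,0,12,0,0,0.017,0,0,0,12,0,0,0,0,0,0,10,0,0,0,0,0,0,5,0,0,0,0,0,0,0,0,0,0,0])

```text
t: 2.98
tool_pos: [0.4861, 0.1446, 0.0812]
orientation: [-3.141, 0.0, 1.521]
contact_force: [0.6, 0.9, -0.4]
grip_width: 0.005
gripper_force: 0.0
```

Emit:
arm_command(plan=[0,0,1,0,0,0,0,0,0,1,0,0,0,0,0,0,0,0,0,0,0])

```text
t: 3.35
tool_pos: [0.4862, 0.1446, 0.0798]
orientation: [3.141, -0.0, 1.521]
contact_force: [-0.3, -0.2, -0.3]
grip_width: 0.008
gripper_force: 0.0
```

Emit:
arm_command(plan=[0,0,0.5,0,0,0,0,0,0,0.5,0,0,0,0,0,0,0,0,0,0,0])

```text
t: 3.72
tool_pos: [0.4862, 0.1446, 0.0786]
orientation: [3.142, -0.0, 1.521]
contact_force: [-0.4, -0.7, 0.2]
grip_width: 0.005
gripper_force: 0.0
```

Emit:
arm_command(plan=[0,0,0.5,0,0,0,0,0,0,0.0,0,0,0,0])

```text
t: 3.98
tool_pos: [0.4862, 0.1446, 0.0781]
orientation: [3.142, -0.0, 1.521]
contact_force: [0.1, -0.1, 0.1]
grip_width: 0.006
gripper_force: 0.0
```

Emit:
arm_command(plan=[0,0,0.3,0,0,0,0,0,0,0.0,0,0,0,0])

```text
t: 4.22
tool_pos: [0.4862, 0.1446, 0.0778]
orientation: [3.142, -0.0, 1.521]
contact_force: [-0.5, 0.7, -0.3]
grip_width: 0.004
gripper_force: 0.0
```

Emit:
arm_command(plan=[0,0,0.4,0,0,0,0,0,0,0.0,0,0,0,0])

```text
t: 4.47
tool_pos: [0.4862, 0.1446, 0.0774]
orientation: [3.142, -0.0, 1.521]
contact_force: [0.2, -0.2, -0.6]
grip_width: 0.005
gripper_force: 0.0
```

Emit:
arm_command(plan=[0,0,0.4,0,0,0,0,0,0,0.0,0,0,0,0])

```text
t: 4.72
tool_pos: [0.4861, 0.1446, 0.077]
orientation: [-3.142, -0.0, 1.521]
contact_force: [-0.7, -0.0, -0.1]
grip_width: 0.004
gripper_force: 0.0
```

Emit:
arm_command(plan=[0,0,0.4,0,0,0,0,0,0,0.0,0,0,0,0])

```text
t: 4.97
tool_pos: [0.4862, 0.1446, 0.0766]
orientation: [-3.142, -0.0, 1.521]
contact_force: [0.2, -0.3, -0.5]
grip_width: 0.003
gripper_force: 0.0
```

```bash
python3 - <<'E'
from h import *
S=optics.camera("scene")["frame"]; W=optics.camera("wrist")["frame"]
a=cv2.resize(S[120:240,210:340],None,fx=3,fy=3,interpolation=cv2.INTER_CUBIC)
b=cv2.resize(W,(400,300))
im=np.zeros((360,800,3),np.uint8); im[:360,:390]=a; im[:300,400:]=b
cv2.imwrite("pics/t1.png",im[:,:,::-1])
E
```

```text
(no output)
```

View pics/t1.png

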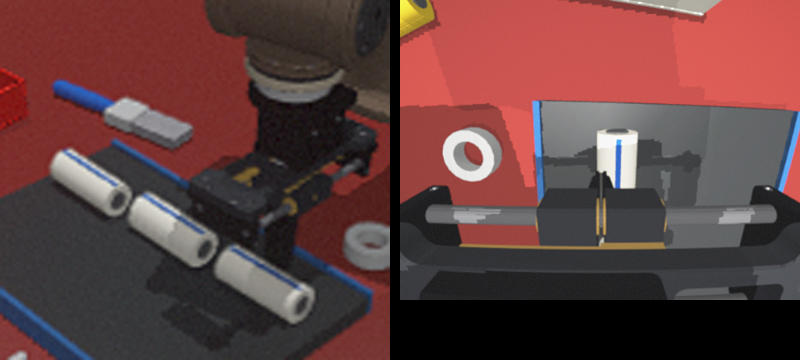

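The wrist view shows the shut tips (~603,180) are narrow along the closing line and fall short of the crown stripe (~620,160). I'll turn the tool 90° so the 20 mm pad width lies along the rolling direction.

Emit:
arm_command(plan=[0,0,-5,0,0,0,0,0,0,-1,0,0,0.1745,0,0,0,0,0,0,0.1745,0,0,0,0,0,0,0.1745,0,0,0,0,0,0,0.1745,0,0,0,0,0,0,0.1745,0,0,0,0,0,0,0.1745,0,0,0,0,0,0,0.1745,0,0,0,0,0,0,0.1745,0,0,0,0,0,0,0.1745,0,0,0,3,0,0,0,0,0,0,0,0,0,0,0])

```text
t: 6.58
tool_pos: [0.4861, 0.1446, 0.0795]
orientation: [-3.142, 0.0, -0.046]
contact_force: [-0.0, -0.4, 0.7]
grip_width: 0.009
gripper_force: 0.0
```

Emit:
arm_command(plan=[0,0,0.8,0,0,0,0,0,0,0.5,0,0,0,0,0,0,0.0,0,0,0,0])

```text
t: 6.95
tool_pos: [0.4862, 0.1446, 0.0783]
orientation: [-3.142, 0.0, -0.049]
contact_force: [-1.0, -0.4, 0.6]
grip_width: 0.008
gripper_force: 0.0
```

Emit:
arm_command(plan=[0,0,0.4,0,0,0,0,0,0,0.0,0,0,0,0])

```text
t: 7.2
tool_pos: [0.4862, 0.1446, 0.0779]
orientation: [-3.141, -0.0, -0.05]
contact_force: [-1.1, -0.1, 0.6]
grip_width: 0.007
gripper_force: 0.3
```

Emit:
arm_command(plan=[0,0,0.3,0,0,0,0,0,0,0.0,0,0,0,0])

```text
t: 7.45
tool_pos: [0.4862, 0.1446, 0.0777]
orientation: [-3.141, -0.0, -0.05]
contact_force: [-0.0, -0.5, 3.3]
grip_width: -0.001
gripper_force: 1.3
```

Emit:
arm_command(plan=[0,0,0.2,0,0,0,0,0,0,0.0,0,0,0,0])

```text
t: 7.7
tool_pos: [0.4863, 0.1446, 0.0776]
orientation: [-3.141, -0.0, -0.05]
contact_force: [-1.0, -0.3, 5.1]
grip_width: 0.004
gripper_force: 2.5
```

Emit:
arm_command(plan=[1.5,0,0,0,0,0,0,1.5,0,0,0,0,0,0,1.5,0,0,0,0,0,0,1.5,0,0,0,0,0,0])

```text
t: 8.2
tool_pos: [0.4926, 0.1443, 0.0779]
orientation: [-3.141, -0.001, -0.05]
contact_force: [-1.2, -0.7, 9.6]
grip_width: 0.003
gripper_force: 4.6
```

Emit:
arm_command(plan=[1.5,0,-0.2,0,0,0,0,1.5,0,0,0,0,0,0,1.5,0,0,0,0,0,0,1.5,0,0,0,0,0,0])

```text
t: 8.7
tool_pos: [0.4986, 0.144, 0.0781]
orientation: [-3.141, -0.001, -0.05]
contact_force: [-0.4, -0.3, 8.5]
grip_width: 0.006
gripper_force: 3.9
```

Emit:
arm_command(plan=[1.5,0,-0.05,0,0,0,0,1.5,0,-0.05,0,0,0,0,1.5,0,0,0,0,0,0,1.5,0,0,0,0,0,0])

```text
t: 9.2
tool_pos: [0.5046, 0.1437, 0.0781]
orientation: [-3.141, -0.001, -0.05]
contact_force: [-0.9, -0.5, 6.1]
grip_width: 0.006
gripper_force: 3.4
```

Emit:
arm_command(plan=[1.5,0,0.1,0,0,0,0,1.5,0,0,0,0,0,0,1.5,0,0,0,0,0,0,1.5,0,0,0,0,0,0,1.5,0,0,0,0,0,0,1.5,0,0,0,0,0,0])

```text
t: 9.95
tool_pos: [0.5136, 0.1433, 0.0781]
orientation: [-3.141, -0.001, -0.05]
contact_force: [0.3, -0.8, 7.6]
grip_width: 0.006
gripper_force: 3.9
```

Emit:
arm_command(plan=[1.5,0,0,0,0,0,0,1.5,0,0,0,0,0,0,1.5,0,0,0,0,0,0,1.5,0,0,0,0,0,0,1.5,0,0,0,0,0,0,1.5,0,0,0,0,0,0,1.5,0,0,0,0,0,0,1.5,0,0,0,0,0,0])

```text
t: 10.95
tool_pos: [0.5256, 0.1427, 0.0781]
orientation: [-3.141, -0.001, -0.05]
contact_force: [-0.8, -0.2, 8.1]
grip_width: 0.004
gripper_force: 3.9
```

Emit:
arm_command(plan=[1.5,0,0,0,0,0,0,1.5,0,0,0,0,0,0,1.5,0,0,0,0,0,0,1.5,0,0,0,0,0,0,1.5,0,0,0,0,0,0,1.5,0,0,0,0,0,0])

```text
t: 11.7
tool_pos: [0.5345, 0.1422, 0.0781]
orientation: [-3.141, -0.001, -0.05]
contact_force: [0.8, -0.0, 8.1]
grip_width: 0.004
gripper_force: 3.6
```

Emit:
arm_command(plan=[1.4,0,0,0,0,0,0,1.4,0,0.05,0,0,0,0,1.4,0,0.05,0,0,0,0,1.4,0,0.1,0,0,0,0,1.4,0,0.1,0,0,0,0,1.4,0,0.1,0,0,0,0])

```text
t: 12.45
tool_pos: [0.5429, 0.1418, 0.0776]
orientation: [-3.141, -0.001, -0.05]
contact_force: [0.1, -0.5, 5.5]
grip_width: 0.006
gripper_force: 3.0
```

Emit:
arm_command(plan=[0,0,-5,0,0,0,0,0,0,-15,0,0,0,0,-19,40,0,0,0,0,0,-19,40,0,0,0,0,0,-19,40,0,0,0,0.047,0,0,0,0,0,0,0,0])

```text
t: 13.2
tool_pos: [0.4787, 0.0231, 0.0981]
orientation: [-3.142, 0.0, -0.1]
contact_force: [0.8, 0.1, -0.1]
grip_width: 0.0
gripper_force: 0.0
```

```bash
cat > chk.py <<'E'
from m import *
import sys
S=optics.camera("scene");T=optics.camera("top")
a=cv2.resize(S["frame"][140:260,210:340],None,fx=3,fy=3,interpolation=cv2.INTER_CUBIC)
b=cv2.resize(T["frame"][140:260,190:330],None,fx=2.9,fy=2.9,interpolation=cv2.INTER_CUBIC)
im=np.zeros((360,800,3),np.uint8); im[:,:390]=a; im[:348,394:]=b[:,:406]
cv2.imwrite(f"pics/{sys.argv[1]}.png",im[:,:,::-1])
E
python3 chk.py t2
```

```text
(no output)
```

View pics/t2.png

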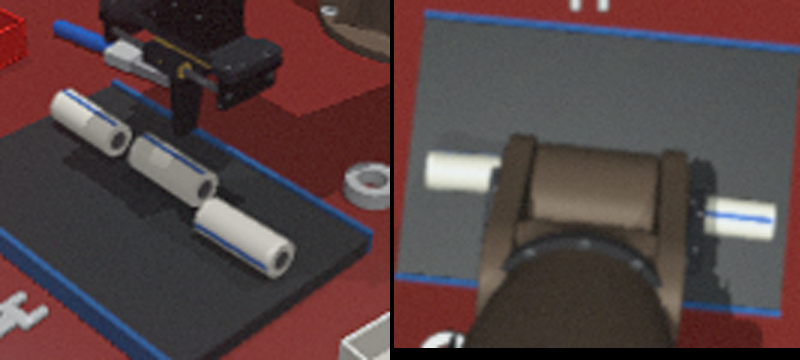

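The left roller has its stripe on the far side (crop ~(235,245)) and its top stayed level, so it is a true one. Next is the middle roller.

Emit:
arm_command(plan=[1.5,0,9,0,0,0,0,0,0,7,0,0,0,0,0,0,2.5,0,0,0,0,0,0,0.8,0,0,0,0,0,0,0.5,0,0,0,0,0,0,0,0,0,0,0])

```text
t: 14.05
tool_pos: [0.4814, 0.0249, 0.0778]
orientation: [-3.141, -0.001, -0.097]
contact_force: [0.3, 3.4, 5.7]
grip_width: 0.003
gripper_force: 2.4
```

Emit:
arm_command(plan=[0,0,0.5,0,0,0,0,0,0,0.0,0,0,0,0])

```text
t: 14.3
tool_pos: [0.4816, 0.0249, 0.0776]
orientation: [-3.141, -0.002, -0.097]
contact_force: [-1.6, 3.3, 10.0]
grip_width: 0.006
gripper_force: 4.7
```

Emit:
arm_command(plan=[1,0,-0.3,0,0,0,0,1.5,0,-0.1,0,0,0,0,1.5,0,-0.1,0,0,0,0,1.5,0,0,0,0,0,0])

```text
t: 14.8
tool_pos: [0.4871, 0.0244, 0.078]
orientation: [-3.141, -0.002, -0.097]
contact_force: [0.4, 5.0, 8.9]
grip_width: 0.009
gripper_force: 4.2
```

Emit:
arm_command(plan=[1.5,-0.2,-0.1,0,0,0,0,1.5,-0.2,-0.05,0,0,0,0,1.5,0,0,0,0,0,0,1.5,0,0,0,0,0,0])

```text
t: 15.3
tool_pos: [0.4931, 0.024, 0.0785]
orientation: [-3.141, -0.002, -0.097]
contact_force: [-1.4, 1.0, 13.5]
grip_width: 0.006
gripper_force: 7.1
```

Emit:
arm_command(plan=[0.5,0,-0.5,0,0,0,0,1.5,0,-0.15,0,0,0,0,1.5,0,-0.15,0,0,0,0,1.5,0,-0.15,0,0,0,0])

```text
t: 15.8
tool_pos: [0.4978, 0.0235, 0.0792]
orientation: [-3.142, -0.001, -0.097]
contact_force: [-1.7, -0.7, 9.8]
grip_width: 0.004
gripper_force: 4.6
```

Emit:
arm_command(plan=[1.5,0,-0.3,0,0,0,0,1.5,0,-0.2,0,0,0,0,1.5,0,-0.2,0,0,0,0,1.5,0,-0.2,0,0,0,0])

```text
t: 16.3
tool_pos: [0.5038, 0.0229, 0.08]
orientation: [-3.141, -0.001, -0.097]
contact_force: [-1.9, 0.9, 7.1]
grip_width: 0.004
gripper_force: 3.6
```

Emit:
arm_command(plan=[1.5,0,-0.16,0,0,0,0,1.5,0,-0.15,0,0,0,0,1.5,0,-0.14,0,0,0,0,1.5,0,-0.12,0,0,0,0])

```text
t: 16.8
tool_pos: [0.5099, 0.0223, 0.0806]
orientation: [-3.141, -0.001, -0.097]
contact_force: [-0.5, -0.1, 8.6]
grip_width: 0.003
gripper_force: 3.9
```

Emit:
arm_command(plan=[1.5,0,-0.12,0,0,0,0,1.5,0,-0.09,0,0,0,0,1.5,0,-0.06,0,0,0,0,1.5,0,-0.04,0,0,0,0])

```text
t: 17.3
tool_pos: [0.516, 0.0217, 0.0809]
orientation: [-3.141, -0.001, -0.097]
contact_force: [-0.9, 0.8, 6.3]
grip_width: 0.003
gripper_force: 3.4
```

Emit:
arm_command(plan=[1.5,0,0,0,0,0,0,1.5,0,0.03,0,0,0,0,1.5,0,0.05,0,0,0,0,1.5,0,0.06,0,0,0,0])

```text
t: 17.8
tool_pos: [0.5221, 0.0211, 0.0808]
orientation: [-3.142, -0.002, -0.097]
contact_force: [-0.5, 0.8, 6.5]
grip_width: 0.006
gripper_force: 3.2
```

Emit:
arm_command(plan=[1.5,0,0.09,0,0,0,0,1.5,0,0.11,0,0,0,0,1.5,0,0.13,0,0,0,0,1.5,0,0.14,0,0,0,0])

```text
t: 18.3
tool_pos: [0.5281, 0.0205, 0.0803]
orientation: [-3.141, -0.002, -0.097]
contact_force: [1.3, 0.8, 5.7]
grip_width: 0.005
gripper_force: 2.8
```

Emit:
arm_command(plan=[1.5,0,0.2,0,0,0,0,1.5,0,0.2,0,0,0,0,1.5,0,0.21,0,0,0,0,1.5,0,0.22,0,0,0,0])

```text
t: 18.8
tool_pos: [0.5341, 0.02, 0.0794]
orientation: [-3.142, -0.002, -0.097]
contact_force: [0.9, 0.6, 4.6]
grip_width: 0.005
gripper_force: 2.5
```

Emit:
arm_command(plan=[1.3,0,0.32,0,0,0,0,1.3,0,0.3,0,0,0,0,1.3,0,0.3,0,0,0,0])

```text
t: 19.18
tool_pos: [0.5381, 0.0196, 0.0785]
orientation: [-3.141, -0.002, -0.097]
contact_force: [1.7, 0.7, 6.3]
grip_width: 0.004
gripper_force: 3.2
```

Emit:
arm_command(plan=[0,0,-2,0,0,0,0,0,0,-18,0,0,0,0,-16,40,0,0,0,0,0,-16,40,0,0,0,0,0,-17,39,0,0,0,0,0,0,0,0,0,0,0,0,0,0,0,0,0,0,0])

```text
t: 20.05
tool_pos: [0.4772, -0.0939, 0.098]
orientation: [-3.141, 0.0, -0.097]
contact_force: [0.8, 0.6, 0.4]
grip_width: 0.008
gripper_force: 0.0
```

```bash
python3 chk.py t3
```

```text
(no output)
```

View pics/t3.png

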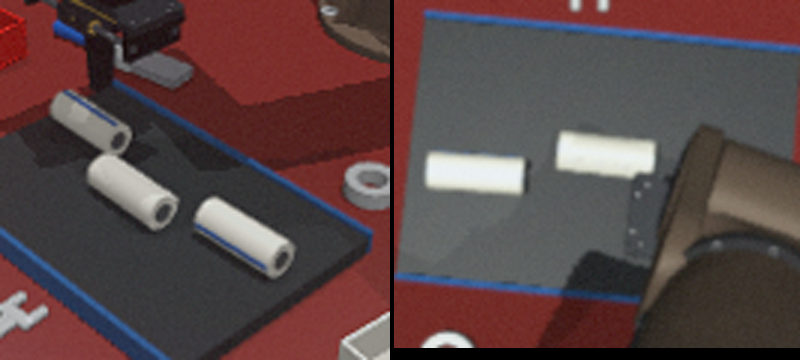

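The left roller is fine, with its stripe on the far side. The middle roller (crop ~(606,154) in the top view) lifted clearly, but it ran on after release and its stripe is out of sight. I'll roll it back after the right one.

Emit:
arm_command(plan=[0,0,9,0,0,0,0,0,0,7,0,0,0,0,0,0,2.5,0,0,0,0,0,0,0.8,0,0,0,0,0,0,0.4,0,0,0,0,0,0,0,0,0,0,0])

```text
t: 20.9
tool_pos: [0.4771, -0.0941, 0.0784]
orientation: [-3.142, -0.0, -0.097]
contact_force: [-0.6, 0.9, 0.3]
grip_width: 0.005
gripper_force: 0.0
```

```bash
python3 - <<'E'
from m import *
T=optics.camera("top"); 
for r in rects(T,(196,175,290,228),150,125,1):
    print(r, onz(T,r[0],.038).round(4), onz(T,r[0],.040).round(4))
print(env.get_state()["contact_force"])
E
```

```text
((217.15623474121094, 199.2349090576172), (34.40104293823242, 13.450807571411133), 3.945185899734497) [0.5279 0.1432 0.038 ] [0.5277 0.1429 0.04  ]
((262.54266357421875, 193.11585998535156), (34.01291275024414, 14.024806022644043), 6.340191841125488) [0.5471 0.0184 0.038 ] [0.5469 0.0183 0.04  ]
[-0.43731616 -0.01737854 -0.46872797]
```

Emit:
arm_command(plan=[0,0,0.5,0,0,0,0,0,0,0.3,0,0,0,0,0,0,0.1,0,0,0,0,0,0,0,0,0,0,0])

```text
t: 21.45
tool_pos: [0.4771, -0.0942, 0.0775]
orientation: [3.142, -0.0, -0.097]
contact_force: [-0.5, 0.4, 5.2]
grip_width: 0.002
gripper_force: 2.2
```

Emit:
arm_command(plan=[1.5,0,0,0,0,0,0,1.5,0,0,0,0,0,0,1.5,0,-0.05,0,0,0,0,1.5,0,-0.05,0,0,0,0,1.5,0,-0.05,0,0,0,0,1.5,0,-0.05,0,0,0,0])

```text
t: 22.2
tool_pos: [0.4865, -0.0951, 0.078]
orientation: [3.141, -0.001, -0.097]
contact_force: [-0.2, 1.0, 8.5]
grip_width: 0.006
gripper_force: 4.3
```

Emit:
arm_command(plan=[1.5,0,-0.1,0,0,0,0,1.5,0,0,0,0,0,0,1.5,0,0,0,0,0,0,1.5,0,0,0,0,0,0,1.5,0,0,0,0,0,0,1.5,0,0,0,0,0,0])

```text
t: 22.95
tool_pos: [0.4954, -0.096, 0.0781]
orientation: [3.141, -0.001, -0.097]
contact_force: [0.4, 0.8, 7.9]
grip_width: 0.007
gripper_force: 4.0
```

Emit:
arm_command(plan=[1.5,0,0,0,0,0,0,1.5,0,0,0,0,0,0,1.5,0,0,0,0,0,0,1.5,0,0,0,0,0,0,1.5,0,0,0,0,0,0,1.5,0,0,0,0,0,0,1.5,0,0,0,0,0,0,1.5,0,0,0,0,0,0,1.5,0,0,0,0,0,0,1.5,0,0,0,0,0,0])

```text
t: 24.2
tool_pos: [0.5103, -0.0974, 0.0781]
orientation: [3.141, -0.001, -0.097]
contact_force: [0.0, -0.1, 8.4]
grip_width: 0.007
gripper_force: 4.0
```

Emit:
arm_command(plan=[1.5,0,0,0,0,0,0,1.5,0,0,0,0,0,0,1.5,0,0,0,0,0,0,1.5,0,0,0,0,0,0,1.5,0,0,0,0,0,0,1.5,0,0,0,0,0,0,1.5,0,0,0,0,0,0,1.5,0,0,0,0,0,0,1.5,0,0,0,0,0,0])

```text
t: 25.32
tool_pos: [0.5238, -0.0987, 0.0781]
orientation: [3.141, -0.001, -0.097]
contact_force: [-0.8, -0.4, 7.2]
grip_width: 0.002
gripper_force: 3.9
```

Emit:
arm_command(plan=[1.4,0,0,0,0,0,0,1.4,0,0,0,0,0,0,1.4,0,0.05,0,0,0,0,1.4,0,0.1,0,0,0,0,1.4,0,0.1,0,0,0,0,1.4,0,0.1,0,0,0,0,1.4,0,0.05,0,0,0,0])

```text
t: 26.2
tool_pos: [0.5336, -0.0997, 0.0777]
orientation: [3.141, -0.001, -0.097]
contact_force: [0.0, 0.1, 7.0]
grip_width: 0.005
gripper_force: 3.4
```

Emit:
arm_command(plan=[0,0,0,0,0,0,0,0,0,-1,0,0,0,0,0,0,-19,0,0,0,0,5,-40,0,0,0,0,0,5,-40,0,0,0,0,0,5,-39,0,0,0,0,0,0,0,8,0,0,0,0,0,0,8,0,0,0,0,0,0,2.5,0,0,0,0,0,0,0,0,0,0,0])

```text
t: 27.45
tool_pos: [0.5594, 0.0166, 0.0785]
orientation: [-3.142, 0.0, -0.098]
contact_force: [0.0, 0.4, 0.1]
grip_width: 0.006
gripper_force: 0.0
```

```bash
python3 chk.py t4
```

```text
(no output)
```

View pics/t4.png

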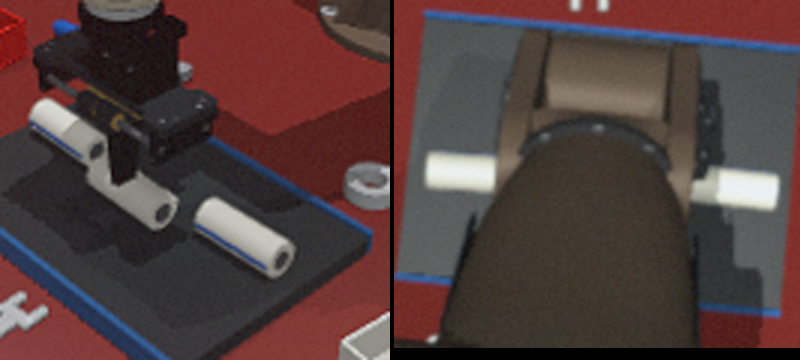

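R has rolled forward (scene crop ~(68,135)), and the finger stands just above the middle roller. I'll press gently and roll that one back.

Emit:
arm_command(plan=[0,0,0.4,0,0,0,0,0,0,0.4,0,0,0,0,0,0,0.3,0,0,0,0,0,0,0,0,0,0,0])

```text
t: 28.05
tool_pos: [0.5598, 0.0172, 0.0781]
orientation: [3.141, -0.001, -0.097]
contact_force: [0.0, -2.0, 5.6]
grip_width: 0.008
gripper_force: 2.7
```

Emit:
arm_command(plan=[-1.5,0,0,0,0,0,0,-1.5,0,0,0,0,0,0,-1.5,0,-0.1,0,0,0,0,-1.5,0,-0.1,0,0,0,0,-1.5,0,-0.1,0,0,0,0,-1.5,0,0,0,0,0,0])

```text
t: 28.8
tool_pos: [0.5506, 0.0182, 0.0781]
orientation: [3.141, -0.001, -0.097]
contact_force: [-0.1, -4.1, 5.7]
grip_width: 0.005
gripper_force: 2.9
```

Emit:
arm_command(plan=[-1.5,0.2,0.05,0,0,0,0,-1.5,0.15,0.05,0,0,0,0,-1.5,0,0,0,0,0,0,-1.5,0,0,0,0,0,0,-1.5,0,0,0,0,0,0,-1.5,0,0,0,0,0,0,-1.5,0,0,0,0,0,0,-1.5,0,0,0,0,0,0])

```text
t: 29.8
tool_pos: [0.5387, 0.0192, 0.0781]
orientation: [-3.141, -0.001, -0.097]
contact_force: [-1.0, -1.3, 5.8]
grip_width: 0.008
gripper_force: 3.2
```

Emit:
arm_command(plan=[-1.5,0,0,0,0,0,0,-1.5,0,0,0,0,0,0,-1.5,0,0,0,0,0,0,-1.5,0,0,0,0,0,0,-1.5,0,0,0,0,0,0,-1.5,0,0,0,0,0,0,-1.5,0,0,0,0,0,0])

```text
t: 30.68
tool_pos: [0.5283, 0.0202, 0.0781]
orientation: [-3.141, -0.001, -0.097]
contact_force: [-0.1, -1.2, 6.8]
grip_width: 0.002
gripper_force: 3.2
```

Emit:
arm_command(plan=[-1.5,0,0,0,0,0,0,-1.5,0,0,0,0,0,0,-1.5,0,0,0,0,0,0,-1.5,0,0,0,0,0,0])

```text
t: 31.18
tool_pos: [0.5223, 0.0208, 0.0781]
orientation: [-3.141, -0.001, -0.097]
contact_force: [-0.4, -0.8, 7.2]
grip_width: 0.008
gripper_force: 3.2
```

Emit:
arm_command(plan=[-1.5,0,0,0,0,0,0,-1.5,0,-0.05,0,0,0,0,-1.5,0,-0.07,0,0,0,0,-1.5,0,-0.1,0,0,0,0])

```text
t: 31.68
tool_pos: [0.5164, 0.0214, 0.0782]
orientation: [-3.141, -0.001, -0.097]
contact_force: [0.6, -0.8, 4.8]
grip_width: 0.004
gripper_force: 2.5
```

Emit:
arm_command(plan=[-1.5,0,0.05,0,0,0,0,-1.5,0,-0.05,0,0,0,0,-1.5,0,-0.1,0,0,0,0,0,0,0,0,0,0,0])

```text
t: 32.17
tool_pos: [0.5118, 0.0219, 0.0784]
orientation: [-3.141, -0.001, -0.097]
contact_force: [-0.8, -1.7, 6.0]
grip_width: 0.008
gripper_force: 2.8
```

```bash
python3 chk.py t5
```

```text
(no output)
```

View pics/t5.png

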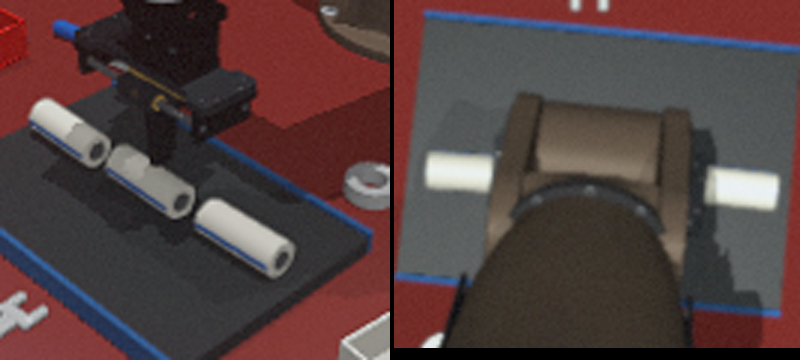

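All three stripes are on the far side now. I'll nudge a little further, settle, and lift slowly with the roller at rest.

Emit:
arm_command(plan=[-1.2,0,-0.05,0,0,0,0,-1.0,0,-0.05,0,0,0,0,0,0,0,0,0,0,0,0,0,0,0,0,0,0,0,0,-0.2,0,0,0,0,0,0,-0.2,0,0,0,0,0,0,-0.2,0,0,0,0,0,0,-0.2,0,0,0,0,0,0,-0.3,0,0,0,0,0,0,0,0,0,0,0])

```text
t: 33.52
tool_pos: [0.5093, 0.022, 0.0793]
orientation: [-3.141, 0.0, -0.097]
contact_force: [0.5, 0.7, 0.7]
grip_width: 0.004
gripper_force: 0.0
```

```bash
python3 chk.py t6
```

```text
(no output)
```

View pics/t6.png

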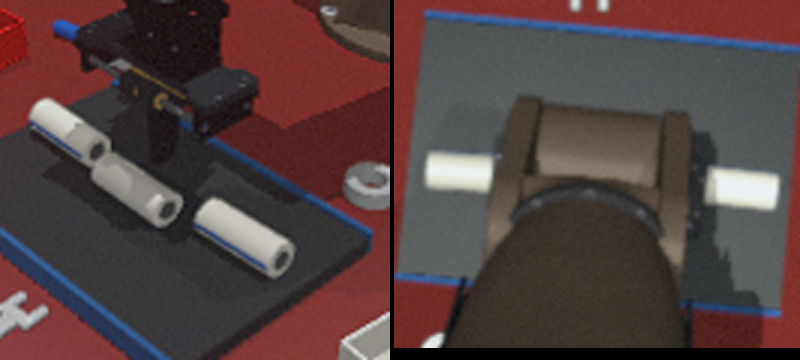

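The middle roller ran on again: the blister's falling slope pushes it. I'll set it back to where the slope is gentle and the stripe is still at the far side.

Emit:
arm_command(plan=[0,0,-10,0,0,0,0,0,0,-5,0,0,0,0,20,0,0,0,0,0,0,19,0,0,0,0,0,0,0,0,9,0,0,0,0,0,0,5.3,0,0,0,0,0,0,0.4,0,0,0,0,0,0,0,0,0,0,0])

```text
t: 34.62
tool_pos: [0.548, 0.0182, 0.0797]
orientation: [-3.142, 0.0, -0.097]
contact_force: [0.2, 0.5, 0.1]
grip_width: 0.005
gripper_force: 0.0
```

```bash
python3 - <<'E'
from m import *
import pickle
S=optics.camera("scene"); T0=pickle.load(open("c0.pkl","rb"))["scene"]
f=S["frame"].astype(int)
for r in rects(S,(212,160,325,240),40,115,0): print(np.round(r[0],1),np.round(r[1],1),onz(S,r[0],.04).round(4))
# near-side end hole/right-end: roller corner extents along x for M
E
python3 chk.py t7
```

```text
[243.3 194.1] [58.8 14.7] [ 0.5388 -0.034   0.04  ]
[291.3 217.4] [34.2 12.1] [0.5264 0.1394 0.04  ]
```

View pics/t7.png

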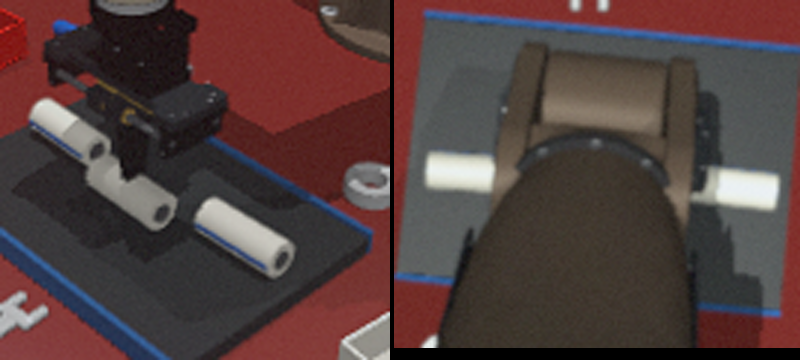

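M's end hole is back at about (164,213), so it rests at its old spot of x≈0.547. I'll roll it back about 41 mm of finger travel and let go gently.

Emit:
arm_command(plan=[10.5,0,0,0,0,0,0,0,0,0,0,0,0,0,0,0,0.8,0,0,0,0,0,0,0.7,0,0,0,0,0,0,0.4,0,0,0,0,0,0,0.3,0,0,0,0,0,0,0,0,0,0,0])

```text
t: 35.65
tool_pos: [0.5592, 0.0171, 0.0781]
orientation: [-3.142, -0.001, -0.097]
contact_force: [1.0, 0.1, 7.8]
grip_width: 0.005
gripper_force: 3.5
```

Emit:
arm_command(plan=[-1.5,0,-0.1,0,0,0,0,-1.5,0,-0.05,0,0,0,0,-1.5,0,-0.05,0,0,0,0,-1.5,0,0,0,0,0,0,-1.5,0,0,0,0,0,0,-1.5,0,0,0,0,0,0,-1.5,0,0,0,0,0,0,-1.5,0,0,0,0,0,0,-1.5,0,0,0,0,0,0,-1.5,0,0,0,0,0,0,-1.5,0,0,0,0,0,0,-1.5,0,0,0,0,0,0])

```text
t: 37.15
tool_pos: [0.5412, 0.0189, 0.0782]
orientation: [-3.142, -0.001, -0.097]
contact_force: [0.1, 1.1, 5.2]
grip_width: 0.004
gripper_force: 2.7
```

Emit:
arm_command(plan=[-1.5,0,0,0,0,0,0,-1.5,0,0,0,0,0,0,-1.5,0,0,0,0,0,0,-1.5,0,0,0,0,0,0,-1.5,0,0,0,0,0,0,-1.5,0,0,0,0,0,0,-1.5,0,0,0,0,0,0,-1.5,0,0,0,0,0,0,-1.5,0,0,0,0,0,0,-1.5,0,0,0,0,0,0])

```text
t: 38.4
tool_pos: [0.5262, 0.0203, 0.0781]
orientation: [-3.142, -0.001, -0.097]
contact_force: [-0.8, -0.2, 4.9]
grip_width: 0.005
gripper_force: 2.7
```

Emit:
arm_command(plan=[-1.5,0,0.1,0,0,0,0,-1.5,0,0,0,0,0,0,-1.5,0,0,0,0,0,0,-1.5,0,-0.03,0,0,0,0,-1.5,0,-0.05,0,0,0,0,0,0,0,0,0,0,0,0,0,-0.2,0,0,0,0,0,0,-0.2,0,0,0,0,0,0,-0.2,0,0,0,0,0,0,-0.3,0,0,0,0,0,0,-5,0,0,0,0,0,0,-15,0,0,0,0])

```text
t: 39.9
tool_pos: [0.5181, 0.0211, 0.0987]
orientation: [-3.142, 0.002, -0.097]
contact_force: [-0.2, 0.4, 0.0]
grip_width: 0.002
gripper_force: 0.0
```

Emit:
arm_command(plan=[-30,0,-30,0,0,0,0,-40,0,-30,0,0,0,0,-40,0,-20,0,0,0,0,0,0,0,0,0,0,0])

```text
t: 40.4
tool_pos: [0.4075, 0.032, 0.1806]
orientation: [-3.141, -0.003, -0.096]
contact_force: [1.5, -1.6, 0.1]
grip_width: 0.004
gripper_force: 0.0
```

```bash
python3 - <<'E'
from m import *
T=optics.camera("top")
for r in rects(T,(196,175,325,228),100,125,1): print(np.round(r[0],1),np.round(r[1],1),onz(T,r[0],.038).round(4))
E
python3 chk.py t8
```

```text
[217.2 199.2] [34.4 13.4] [0.5279 0.1431 0.038 ]
[261.8 199.9] [34.3 13.6] [0.5283 0.0199 0.038 ]
[305.2 204.2] [34.5 13.4] [ 0.5186 -0.0997  0.038 ]
```

View pics/t8.png

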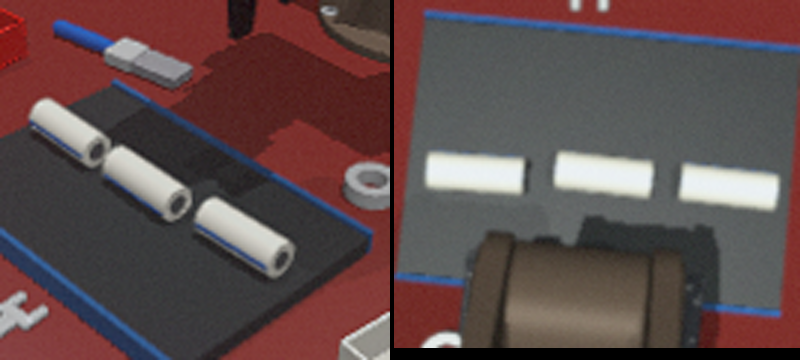

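All three stripes are on the far side, and the middle roller stays put in the latest view (top crop ~(604,174)), so I'll grasp it.

Emit:
arm_command(plan=[40.5,0,0,0,0,0,0.8,40.5,0,0,0,0,0,0.8,40.5,0,0,0,0,0,0.8,0,0,10,0,0,-0.1745,0.8,0,0,10,0,0,-0.1745,0.8,0,0,10,0,0,-0.1745,0.8,0,0,10,0,0,-0.1745,0.8,0,0,10,0,0,-0.1745,0.8,0,0,10,0,0,-0.1745,0.8,0,0,5,0,0,-0.1745,0.8,0,0,0,0,0,-0.1745,0.8,0,0,0,0,0,-0.1745,0.8])

```text
t: 42.05
tool_pos: [0.5305, 0.0198, 0.1125]
orientation: [-3.14, -0.0, 1.479]
contact_force: [-0.2, -0.2, -0.3]
grip_width: 0.797
gripper_force: 0.0
```

Emit:
arm_command(plan=[0,0,0,0,0,0,0.8])

```text
t: 42.18
tool_pos: [0.5304, 0.0198, 0.1127]
orientation: [-3.141, -0.0, 1.472]
contact_force: [-0.3, 0.3, 0.2]
grip_width: 0.805
gripper_force: 0.0
```

```bash
python3 - <<'E'
from m import *
s=env.get_state(); p=np.array(s["tool_pos"]); y=s["orientation"][2]
d=np.array([.5283,.0199])-p[:2]
print(p,y,s["grip_width"],"tool dx,dy mm",1e3*(d@[np.cos(y),np.sin(y)]),1e3*(d@[np.sin(y),-np.cos(y)]),"dz",1e3*(p[2]-.0455))
E
```

```text
[0.53040276 0.01984181 0.11269355] 1.4724997573882792 0.8045498299868329 tool dx,dy mm -0.14844752238588854 -2.098321941525736 dz 67.19355222259476
```

Emit:
arm_command(plan=[0,-2,20,0,0,0,0.8,0,0,20,0,0,0,0.8,0,0,15,0,0,0,0.8,0,0,8,0,0,0,0.8,0,0,3,0,0,0,0.8,0,0,0,0,0,0,0.8,0,0,0,0,0,0,0.2,0,0,0,0,0,0,0.2,0,0,0,0,0,0,0.2,0,0,0,0,0,0,0.2,0,0,0,0,0,0,0.2], newtons=20)

```text
t: 43.55
tool_pos: [0.5283, 0.0201, 0.0477]
orientation: [3.141, -0.0, 1.474]
contact_force: [1.3, -0.2, 0.7]
grip_width: 0.375
gripper_force: 20.0
```

Emit:
arm_command(plan=[0,0,-5,0,0,0,0.2,0,0,-25,0,0,0,0.2,0,0,-35,0,0,0,0.2,0,0,-20,0,0,0,0.2,0,0,0,0,0,0,0.2])

```text
t: 44.18
tool_pos: [0.5282, 0.0202, 0.1337]
orientation: [3.139, -0.0, 1.474]
contact_force: [-0.3, 0.6, -1.6]
grip_width: 0.374
gripper_force: 20.0
```

Emit:
arm_command(plan=[-20,-0.4,0,0,0,0,0.2,-40,-0.4,0,0,0,0,0.2,-42,-0.5,0,0,0,0,0.2,-42,-0.5,0,0,0,0,0.2,-42,-0.5,0,0,0,0,0.2,-42,-0.5,0,0,0,0,0.2,-42,-0.5,0,0,0,0,0.2,-42,-0.5,0,0,0,0,0.2,-40,-0.5,0,0,0,0,0.2,-25,0,0,0,0,0,0.2,-16,0,0,0,0,0,0.2,0,0,0,0,0,0,0.2])

```text
t: 45.68
tool_pos: [0.4855, -0.3707, 0.1321]
orientation: [-3.141, -0.001, 1.473]
contact_force: [0.3, 0.3, -2.1]
grip_width: 0.374
gripper_force: 20.0
```

Emit:
arm_command(plan=[0,0,25,0,0,0,0.2,0,0,30,0,0,0,0.2,0,0,22,0,0,0,0.2,0,0,13,0,0,0,0.2,0,0,5,0,0,0,0.2,0,0,0,0,0,0,0.2,0,0,0,0,0,0,0.2])

```text
t: 46.55
tool_pos: [0.4858, -0.3707, 0.0383]
orientation: [3.141, 0.001, 1.474]
contact_force: [0.3, 0.3, -1.9]
grip_width: 0.373
gripper_force: 20.0
```

Emit:
arm_command(plan=[0,0,0,0,0,0,0.6,0,0,0,0,0,0,0.6,0,0,0,0,0,0,0.6,0,0,0,0,0,0,0.6,0,0,-20,0,0,0,0.6,0,0,-40,0,0,0,0.6,0,0,-50,0,0,0,0.6,0,0,-50,0,0,0,0.6,-30,0,-30,0,0,0,0.6,-40,0,0,0,0,0,0.6,-40,0,0,0,0,0,0.6,-40,0,0,0,0,0,0.6])

```text
t: 48.05
tool_pos: [0.4708, -0.521, 0.2276]
orientation: [3.142, -0.0, 1.474]
contact_force: [-0.0, 0.7, -0.7]
grip_width: 0.597
gripper_force: 0.0
```

```bash
python3 - <<'E'
from m import *
T=optics.camera("top")
for roi in ((196,175,325,228),(375,185,432,252)):
    for r in rects(T,roi,80,125,1): print(np.round(r[0],1),np.round(r[1],1),onz(T,r[0],.03).round(4))
print(env.get_state()["t"])
E
```

```text
[217.2 199.3] [34.4 13.5] [0.5284 0.144  0.03  ]
[305.2 204.2] [34.2 13.4] [ 0.5192 -0.1004  0.03  ]
[401.9 217.1] [32.9 12.6] [ 0.4875 -0.3722  0.03  ]
48.1
```

The roller is in the bin and the two true ones are on the plate where they were left.

```bash
python3 -c "
from rig import env
print(env.job_done())"
```

```text
the job is handed in; nothing more can be done
None
```

I rolled all three rollers and put the middle one, which lifted about 2.8 mm, in the red bin; the two true ones lie on the plate, stripes on the far side. The middle one ran on twice when released, so I rolled it back and left it slightly past a quarter turn (about 1.95 rad). While rolling it I read up to 13.5 N, briefly over the 10 N limit but under 25 N. I handed the job in at 48 s, and no verdict was shown.

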